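# Refit the tapered strainer in a bayonet-lidded lint trap

## Robot

A 7-joint arm with a two-finger parallel gripper is mounted at the origin on the work surface. World frame = base frame: x ahead of the robot, y to its left, z up, the work surface at z = 0. Lengths are in mm, angles in rad, forces in N, time in s.
With the tool pointing down it reaches from about 400 to 900 mm from the base axis. Payload 5.6 kg.
Tool frame: the origin (TCP) lies midway between the tips of the shut fingers; the grasp point (between the pads) lies 19 mm behind it; x points along the fingers, y is the direction in which the jaws open and shut, and the axes are right-handed (so a half turn about x gives the same grasp; the last joint's range is limited). The gripper opens to 92 mm and grips with 3 to 60 N. Pads are 20 mm wide; open, the fingers measure 128 mm over their backs; the gripper's body (75 mm by 189 mm) begins 69 mm behind the grasp point.
Start: joints at [-1.178, 0.468, -0.012, 1.603, 0.006, 1.071, -0.056], TCP at [274.428, 589.235, 214.592] pointing down, gripper open.
Joint ranges: [-2.53, 2.53], [-0.31, 2.02], [-1.57, 1.55], [0.28, 2.44], [-1.29, 4.43], [0.15, 1.84], [-2.92, 2.92]. Speed limits (rad/s): [2.57, 2.57, 3.14, 3.14, 3.14, 3.14, 3.14].

## Interface

Orientations are given as a rotation vector (axis times angle).
In Python, from cell import robot, grip, kin, viewer gives the robot as it stands. Calls block until the motion is done:
- robot.movep(position, orientation): joint-space move of the TCP to a pose.
- robot.servo_line(position, feed=150, rotation=None): straight line of the TCP; rotation=None keeps the orientation; feed is the mean speed in mm/s.
- robot.goto_joints(angles): joint-space move.
- grip(opening, newtons=None): opening from 0.0 (shut) to 1.0 (fully open); newtons is the grip in N (None keeps the last); returns when the fingers have stopped.
- robot.hold(seconds).
- kin.ik(position, orientation): joint angles nearest the present ones, or None.
- robot.observe(): the state.
- viewer.read_camera(name): name is "scene" or "top" or "wrist"; returns the picture (400x640x3 uint8, red, green, blue); there is no depth.
- viewer.camera_info(name): a dict with "camera_matrix" (3x3 intrinsics, pixels), "R" (3x3) and "t" (3): a world point X has camera coordinates R X + t. Camera axes: x right, y down, z forward; pixel columns grow to the right and rows downward; lengths in mm; the calibration is good to about 2 mm. The wrist camera is an equidistant fisheye: a pixel r from the principal point sees the ray r / f radians off the axis. A picture is of the moment at which its call begins: read the wrist's pose just before it. camera_info takes no time and is no camera call; for the wrist camera it gives the pose at the moment of the call.
A pose or a line that the arm cannot do raises robot.IKError and nothing moves.
- robot.job_done(): hands the job in, once; it reports no verdict.
Trained networks look in the newest picture that a camera, given by its name, has taken for a name from the list of things; names that differ only in an ending like _2 or _b are one class to them, and where a whole thing is asked for, a point or a joint stands for the part that bears it (a point fixed in the world has none). Each returns a list of dicts, best first, with "confidence" (0 to 1); they miss things now and then, are a little off and sometimes report something else, mostly with a low value. They report only what shows in the picture. A call takes as long as a camera call. They do not tell look-alikes from the thing itself.
- viewer.silhouettes(name, camera): "mask" (400x640 bool, what is visible of it).
- viewer.pinpoint(name, camera): "at" ([x, y, z] in mm, in the coordinates of the camera as it stood for that picture, good to about 4 mm: a listed point, or the origin of a listed thing).
The state is a dict: "t": time; "joints": joint angles; "joint_velocities": joint speeds; "joint_torque": joint torques, N m; "tcp_pos": TCP position; "tcp_rot": TCP orientation; "contact_force": force on the tool from outside, world axes, zero at the start; "wrist_torque": the same for the moment, N m; "grip_width": opening from 0.0 (shut) to 1.0 (fully open).
Only numpy, scipy, OpenCV 4.12 (cv2) and the standard library are available. Lean on these libraries where they do the work, as an engineer would, in place of code of your own. Each camera call takes 0.05 s, during which the arm holds its last target.

## Task

Put the clean tapered strainer back into the washing machine's lint trap: turn the trap's lid anticlockwise (seen from above) until its hidden lugs reach their slots, lift it off without forcing it and lay it flat, grip up, in the middle of the metal drip tray. Then set the tapered strainer, grip up, into the trap's tapered seat without dropping it, let it centre itself, and press it gently down until it is fully home and level. Let go of everything and leave the other things on the shelf where they are.

Things in the scene. Friction and masses are not known exactly. Their poses are not given: they have to be found in the camera images.
- trap: White plastic lint trap fixed to the shelf: round housing 128 mm across (foot 138 mm), under its lid a slotted locking ring whose top is at 88 mm. A hose stub 35 mm up sticks out along the trap's +x to 96 mm from its axis. Origin: centre of the underside, z up.
- trap_ring (a point): Trap's axis at the top of the locking ring (88 mm up). Ring: 6 mm thick, inner radius 49 mm, two opposite slots that pass the lid's lugs. It is clamped at an unknown angle: no measured axis shows it and the lid hides the slots.
- trap_home (a point): Trap's axis 20 mm up: the strainer's origin lies here when home. Around the axis a grey tapered seat, a hollow cone open upward matching the strainer, mouth 73 mm across, 36 mm above this point when home. The seat is a stiff sleeve that slides only vertically, with 8 N friction, and stays where left; it starts 7 to 12 mm above its bottom stop (not measured).
- lid: Trap's plastic lid, about 0.16 kg: plug 90 mm across, 14 mm high, then a cover disc 120 mm across from 14 to 20 mm, on it a bar grip 40 mm long (lid's x), 16 mm wide (y), 34 mm high (top at 54 mm). Origin: centre of the plug's underside, z up; 74 mm above the trap's origin while on the trap.
- lid_lugs (a point): On the lid's axis at its underside. Two lugs along lid +x and -x, 22 mm wide, 6 mm thick, reaching 56 mm out, sit under the ring with 2 mm vertical, 4 mm side play. The lid turns almost freely anticlockwise from above by 0.55 to 1.45 rad (unknown) to a rigid stop; there, and up to 0.1 rad before it, it lifts straight out (20 mm clears).
- strainer: The clean tapered strainer, plain perforated steel, about 0.15 kg, standing upright on the shelf: foot 48 mm across, widening evenly to 76 mm at 40 mm height, straight to a flat closed top at 46 mm; on it a bar grip 40 mm long (along its x), 16 mm wide (y), 34 mm high, top at 80 mm. Origin: centre of the underside, z up.
- tray: Fixed square aluminium drip tray, 180 by 180 mm, floor 4 mm thick, rim 12 mm high, 4 mm walls. Origin: centre of the underside; the lid lying in it has its origin 4 mm above the tray's.
- tub: Bystander: steel tub with the same bar grip as the strainer but straight sides, 74 mm across, 80 mm high. Does not belong in the trap. Origin: centre of the underside.
- jug: Bystander: closed white detergent jug, 80 x 130 mm, 231 mm high. Origin: centre of the underside.
- pegring: Bystander: flat turquoise clothes-peg ring, about 166 mm across with its pegs, 11 mm high. Origin: centre of the underside.
- comb: Bystander: stainless lint comb lying flat, 140 mm long along its x, about 30 mm wide, 8 mm thick. Origin: underside, near its middle.
- soapdish: Bystander: white ceramic soap dish, 85 x 120 mm, 22 mm high. Origin: centre of the underside.
- brush: Bystander: small brush lying along its x, about 200 mm. Origin: underside, near its middle.
- sprayer: Bystander: round grey bottle, 68 mm across, 190 mm high. Origin: centre of the underside.
Not all that is in view belongs to the job. What is shaped like the lid but pink or yellow is not meant.

How it is judged (in metres and radians):
On the way, in this order (a step that is already met when the one before it is completed fails the run):
1. the lid is lifted clear of the trap, at least 25 mm up and still about level (z of lid in the frame of trap above 0.099 m and angle between lid's own z axis and vertical below 0.35 rad), for 0.1 s.
2. the lid lies flat in the drip tray and is released (horizontal distance between lid and tray below 0.035 m and angle between lid's own z axis and vertical below 0.06 rad and z of lid in the frame of tray below 0.008 m and contact force between the fingers and lid below 0.1 N), for 0.2 s.
3. the tapered strainer is nested in the trap, centred within 6 mm and no more than 18 mm above its home (horizontal distance between strainer and trap below 0.006 m and z of strainer in the frame of trap below 0.038 m and angle between strainer's own z axis and vertical below 0.2 rad), for 0.1 s.
At the end, for the whole second after the job is handed in: Strainer fully home in the trap: origin 16 to 23.5 mm above the trap's (20 nominal), within 3 mm of its axis, tilt under 0.05 rad. Lid in the drip tray, grip up: within 35 mm of its centre, under 8 mm above its origin, tilt under 0.06 rad. Both at rest (z of strainer in the frame of trap between 0.016 and 0.0235 m and horizontal distance between strainer and trap below 0.003 m and angle between strainer's own z axis and vertical below 0.05 rad and horizontal distance between lid and tray below 0.035 m and angle between lid's own z axis and vertical below 0.06 rad and z of lid in the frame of tray below 0.008 m and linear speed of each of strainer, lid below 0.01 m/s); the robot touches nothing.
It fails at once if the lid is forced against the trap with more than 60 N (contact force between lid and trap above 60 N).
It fails at once if the strainer is rammed: over 90 N of contact force in the taper (contact force between strainer and trap above 90 N).
It fails at once if the strainer is dropped (falls free at more than 0.6 m/s) (linear speed of strainer above 0.6 m/s and contact force between the fingers and strainer below 0.1 N).
It fails at once if a bystander is moved more than 30 mm (distance of any of tub, jug, pegring, comb, soapdish, brush, sprayer from where it was at the start of the episode above 0.03 m).
It also fails if it takes over 70 s, if anything falls off the work surface, if the arm or the gripper's body presses on something with over 40 N, if the wrist force passes 120 N, or if a joint passes its speed limit or range.

## Working session

There is one attempt and no reset: what is moved stays moved. The work goes in short steps, each a Python script; the robot and the scene stay as the last script left them, time stands still between calls to the robot, and variables do not carry over. Pictures are saved under pics/ and viewed, and the job is handed in when it is done.

```bash
ls; mkdir -p pics
python3 - <<'E'
from cell import robot, grip, kin, viewer
import cv2, numpy as np
o=robot.observe(); print(o)
for c in ("scene","top","wrist"):
    im=viewer.read_camera(c); cv2.imwrite(f"pics/{c}0.png",im[:,:,::-1])
    i=viewer.camera_info(c); print(c,i)
E
```

```text
pics
{'t': 0.0, 'joints': array([-1.17801868,  0.46837223, -0.01158368,  1.60362662,  0.00598687,
        1.07140178, -0.05633557]), 'joint_velocities': array([-0.00052197,  0.00029205,  0.00162402, -0.00034045, -0.00076565,
       -0.002275  ,  0.0006065 ]), 'joint_torque': array([ 5.84815589e-04, -5.20573032e+01, -1.16299011e-02, -2.43739593e+01,
       -5.65842481e-02,  1.72692019e-02,  1.62397068e-04]), 'tcp_pos': array([274.19808888, 588.68552945, 213.64231489]), 'tcp_rot': array([ 0.3404902 ,  1.54389182, -0.34326311]), 'contact_force': array([ 0.13307729,  0.06765395, -0.33493934]), 'wrist_torque': array([0.04973737, 0.04674101, 0.03388016]), 'grip_width': 1.0007108988477194}
scene {'camera_matrix': array([[420.78449678,   0.        , 323.67314773],
       [  0.        , 420.78449678, 192.59415617],
       [  0.        ,   0.        ,   1.        ]]), 'R': array([[ 0.42104324,  0.90703306, -0.00368989],
       [ 0.52416632, -0.24663312, -0.81512071],
       [-0.74025149,  0.34126695, -0.57927938]]), 't': array([-266.48470405, -219.65821152, 1801.40903038])}
top {'camera_matrix': array([[495.78570872,   0.        , 319.8713183 ],
       [  0.        , 495.78570872, 200.27429511],
       [  0.        ,   0.        ,   1.        ]]), 'R': array([[-0.0153607 , -0.99958941, -0.02418816],
       [-0.98749396,  0.01896213, -0.15651233],
       [ 0.15690673,  0.02148153, -0.98737978]]), 't': array([  71.95358379,  580.4796974 , 1561.28536304])}
wrist {'camera_matrix': array([[309.70691629,   0.        , 318.21070866],
       [  0.        , 309.70691629, 205.73231331],
       [  0.        ,   0.        ,   1.        ]]), 'R': array([[ 4.21822253e-01,  9.06678041e-01, -9.58124825e-04],
       [ 8.80289608e-01, -4.09291764e-01,  2.39938444e-01],
       [ 2.17154766e-01, -1.02054802e-01, -9.70787631e-01]]), 't': array([-648.89152611,  -28.09357642,  390.09108689])}
```

View pics/scene0.png

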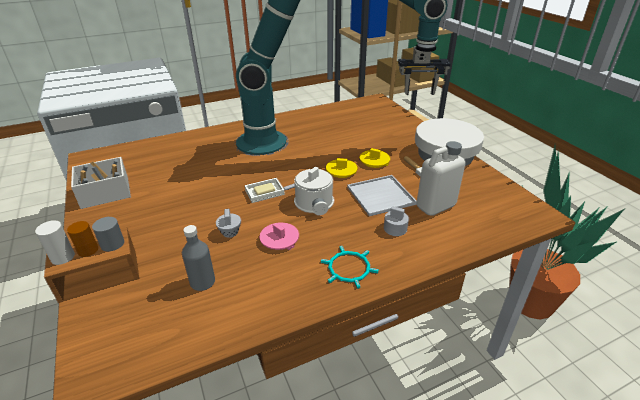

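View pics/top0.png

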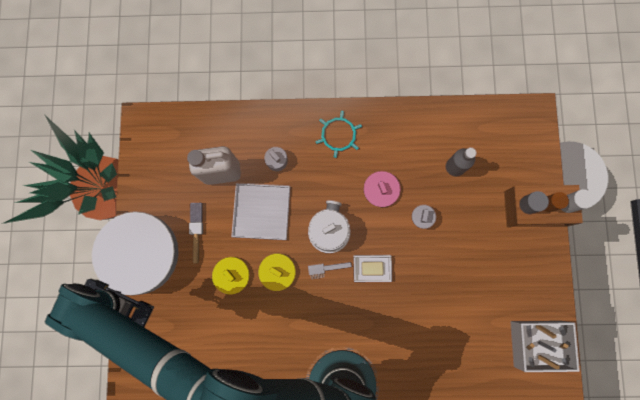

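```bash
cat > h.py <<'E'
from cell import robot, grip, kin, viewer
import cv2, numpy as np
from scipy.spatial.transform import Rotation as Rn
def world(cam,p,info=None):
    i=info or viewer.camera_info(cam); return np.array(i["R"]).T@(np.array(p)-i["t"])
def pin(name,cam,info=None):
    return [(round(d["confidence"],2),world(cam,d["at"],info).round(1)) for d in viewer.pinpoint(name,cam)]
def proj(cam,X,info=None):
    i=info or viewer.camera_info(cam); c=i["R"]@np.array(X)+i["t"]; p=i["camera_matrix"]@c; return p[:2]/p[2]
E
python3 - <<'E'
from h import *
for c in ("scene","top"):
    for n in ("trap","lid","strainer","tray","tub","trap_ring","jug","sprayer"):
        print(c,n,pin(n,c))
print(robot.observe()["t"])
E
```

```text
scene trap [(0.76, array([482.8,  25.6,  -1.8])), (0.17, array([555.6, 255.4,   0.6]))]
scene lid [(0.87, array([483.4,  30.9,  73.5])), (0.63, array([ 619.6, -143.5,   -2.4])), (0.57, array([355.8, 199.8,  -1. ])), (0.56, array([350.2, 354.8,  -4.7]))]
scene strainer [(0.96, array([ 526.3, -271.8,   -4.1])), (0.67, array([483.8,  28.7,  19.7])), (0.51, array([483.2,  33.1,  74.7]))]
scene tray [(0.94, array([ 5.572e+02,  2.526e+02, -5.000e-01])), (0.5, array([728.5, 207.3,  -0.9]))]
scene tub [(0.68, array([727.1, 205.8,  -1.4])), (0.5, array([694.3, 392. ,  -2.1])), (0.41, array([486.5,  24.5,  22.6]))]
scene trap_ring [(0.85, array([485.2,  31.1,  86.5]))]
scene jug [(0.89, array([694.1, 392.9,  -3. ]))]
scene sprayer [(0.7, array([ 696.8, -396.9,    2.8]))]
top trap [(0.82, array([488.1,  32.4,  -3.4])), (0.45, array([817.2,  -7.6,  -3. ])), (0.17, array([ 525.5, -270.9,    2.4]))]
top lid [(0.93, array([485.2,  33.1,  72.8])), (0.87, array([355.2, 211.4,  -4.6])), (0.76, array([341.6, 354.9,  -3.1])), (0.56, array([ 623.1, -141.2,   -7.1]))]
top strainer [(0.73, array([ 527.7, -270.9,    2.1]))]
top tray [(0.62, array([556.8, 257.8,  -1.4]))]
top tub [(0.79, array([728.9, 206.6,   1. ])), (0.73, array([ 6.949e+02, -3.919e+02, -4.000e-01]))]
top trap_ring []
top jug [(0.89, array([691.3, 394.9,  -0.7])), (0.28, array([ 361.4, -103.4,   -2.4]))]
top sprayer [(0.89, array([ 696.3, -390.3,    1. ]))]
0.95
```

```bash
cat >> h.py <<'E'
def ori(a):
    "tool down, jaw axis y at world angle a"
    x=np.array([0,0,-1.]); y=np.array([np.cos(a),np.sin(a),0]); z=np.cross(x,y)
    return Rn.from_matrix(np.c_[x,y,z]).as_rotvec()
def jaw(o=None):
    M=Rn.from_rotvec((o or robot.observe())["tcp_rot"]).as_matrix(); return np.arctan2(M[1,1],M[0,1])
E
python3 - <<'E'
from h import *
a=jaw(); print(a)
s=cv2.imread("pics/scene0.png");t=cv2.imread("pics/top0.png")
def crop(im,c,r=45): 
    x,y=c; return cv2.resize(im[y-r:y+r,x-r:x+r],(260,260),interpolation=cv2.INTER_CUBIC)
a1=np.hstack([crop(s,(314,187)),crop(s,(228,225)),crop(s,(396,221))])
a2=np.hstack([crop(t,(329,231)),crop(t,(424,216)),crop(t,(275,157))])
cv2.imwrite("pics/crops.png",np.vstack([a1,a2]))
for p in ([430,30,300],[350,30,330],[485,30,330]):
  for aa in np.arange(-3.1,3.2,0.4):
    q=kin.ik(p,ori(aa)); 
    if q is not None: print(p,round(aa,2),q.round(2))
E
```

```text
1.1349411256863096
[430, 30, 300] -2.7 [-0.14  0.   -0.01  2.    0.    1.14 -2.85]
[430, 30, 300] -2.3 [-0.14  0.   -0.01  2.    0.    1.14 -2.45]
[430, 30, 300] -1.9 [-0.82 -0.04  0.67  2.03  0.03  1.14 -2.07]
[430, 30, 300] -1.5 [-0.83 -0.05  0.68  2.03  0.03  1.14 -1.67]
[430, 30, 300] -1.1 [-0.81 -0.04  0.66  2.03  0.03  1.14 -1.27]
[430, 30, 300] -0.7 [-0.75 -0.04  0.6   2.03  0.02  1.14 -0.86]
[430, 30, 300] -0.3 [-0.72 -0.04  0.56  2.03  0.02  1.14 -0.46]
[430, 30, 300] 0.1 [-0.68 -0.03  0.53  2.03  0.02  1.14 -0.06]
[430, 30, 300] 0.5 [-0.64 -0.03  0.49  2.03  0.02  1.14  0.34]
[430, 30, 300] 0.9 [-0.6  -0.03  0.45  2.02  0.01  1.14  0.75]
[430, 30, 300] 1.3 [-0.56 -0.02  0.41  2.02  0.01  1.14  1.15]
[430, 30, 300] 1.7 [-0.52 -0.02  0.38  2.02  0.01  1.14  1.55]
[430, 30, 300] 2.1 [-0.47 -0.02  0.33  2.02  0.01  1.14  1.95]
[430, 30, 300] 2.5 [-0.43 -0.02  0.28  2.02  0.    1.14  2.35]
[430, 30, 300] 2.9 [-0.39 -0.01  0.24  2.01  0.    1.14  2.75]
[350, 30, 330] -3.1 [-0.54 -0.22  0.3   2.11  0.07  1.24  2.92]
[350, 30, 330] -2.7 [ 0.67 -0.19 -0.71  2.06 -0.13  1.23 -2.69]
[
[... 1202 characters left out ...]
.57]
[485, 30, 330] -1.1 [-0.75  0.06  0.66  1.88 -0.04  1.21 -1.18]
[485, 30, 330] -0.7 [-0.71  0.06  0.62  1.88 -0.04  1.21 -0.78]
[485, 30, 330] -0.3 [-0.67  0.06  0.58  1.88 -0.04  1.21 -0.38]
[485, 30, 330] 0.1 [-0.64  0.06  0.54  1.88 -0.03  1.21  0.01]
[485, 30, 330] 0.5 [-0.6   0.06  0.5   1.87 -0.03  1.21  0.41]
[485, 30, 330] 0.9 [-0.56  0.06  0.46  1.87 -0.03  1.21  0.81]
[485, 30, 330] 1.3 [-0.52  0.07  0.42  1.87 -0.03  1.21  1.2 ]
[485, 30, 330] 1.7 [-0.47  0.07  0.36  1.87 -0.03  1.21  1.6 ]
[485, 30, 330] 2.1 [-0.43  0.07  0.31  1.86 -0.02  1.21  2.  ]
[485, 30, 330] 2.5 [-0.38  0.07  0.26  1.86 -0.02  1.21  2.39]
[485, 30, 330] 2.9 [-0.34  0.07  0.22  1.86 -0.02  1.21  2.79]
```

View pics/crops.png

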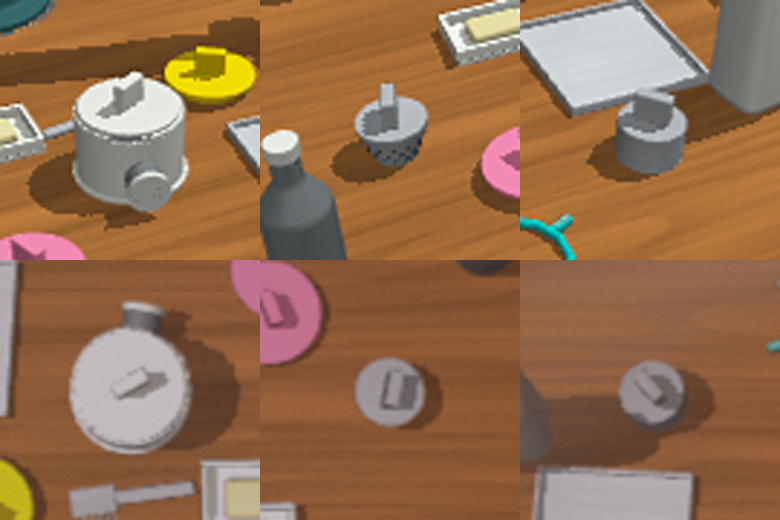

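Lid candidates, in top pixels: white on the trap (329,231), pink (382,189) and yellow (231,276) and (277,272). The white one sits on the trap, so it is the lid. Strainer candidates: (424,216) is tapered and perforated, so it is the strainer. (275,157) has straight sides, so it is the tub. The crops confirm both choices.

Run:
```python
from h import *
robot.movep([450,20,330],ori(0.4))
o=robot.observe(); print(o["tcp_pos"],jaw(),o["t"])
i=viewer.camera_info("wrist"); print("campos",-i["R"].T@i["t"])
im=viewer.read_camera("wrist"); cv2.imwrite("pics/w1.png",im[:,:,::-1])
for n in ("trap","lid","trap_ring","strainer","tray"): print(n,pin(n,"wrist",i))
```

```text
[450.11225888  21.187819   329.71983534] 0.40232285324294853 3.125
campos [424.17555503  82.28815728 500.67622074]
trap [(0.59, array([692.6, 392.4,  -2.2]))]
lid [(0.8, array([ 624.1, -141.4,   -1.2])), (0.56, array([ 3.576e+02,  2.028e+02, -2.000e-01]))]
trap_ring []
strainer [(0.78, array([ 522.3, -271.7,   -0.8]))]
tray [(0.8, array([552.5, 256.8,  -1. ])), (0.18, array([479.1,  33. ,  73.5]))]
```

View pics/w1.png

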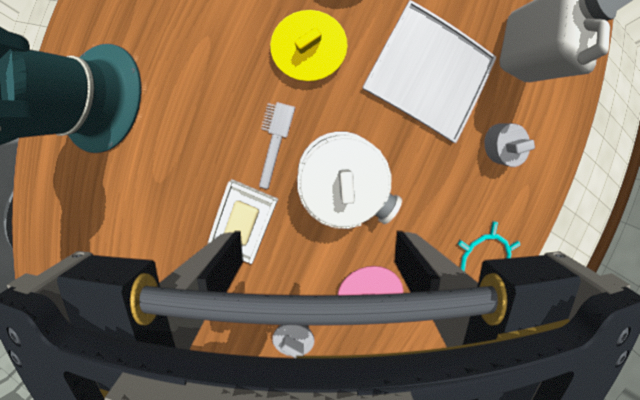

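```bash
cat >> h.py <<'E'
def wray(px,i):
    K=i["camera_matrix"]; d=(np.array(px,float)-K[:2,2])/K[0,0]; th=np.hypot(*d)
    v=np.array([*(d/th*np.sin(th)),np.cos(th)]) if th>0 else np.array([0,0,1.]); return i["R"].T@v
def wplane(px,z,i):
    c=-i["R"].T@i["t"]; v=wray(px,i); return c+v*(z-c[2])/v[2]
def splane(cam,px,z):
    i=viewer.camera_info(cam); c=-i["R"].T@i["t"]; v=i["R"].T@np.linalg.solve(i["camera_matrix"],[px[0],px[1],1]); return c+v*(z-c[2])/v[2]
E
python3 - <<'E'
from h import *
im=cv2.imread("pics/w1.png"); c=im[125:235,290:410]
cv2.imwrite("pics/w1c.png",cv2.resize(c,None,fx=5,fy=5,interpolation=cv2.INTER_CUBIC))
t=cv2.imread("pics/top0.png")
cv2.imwrite("pics/t1c.png",cv2.resize(t[196:266,294:364],None,fx=8,fy=8,interpolation=cv2.INTER_CUBIC))
E
```

```text
(no output)
```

View pics/w1c.png

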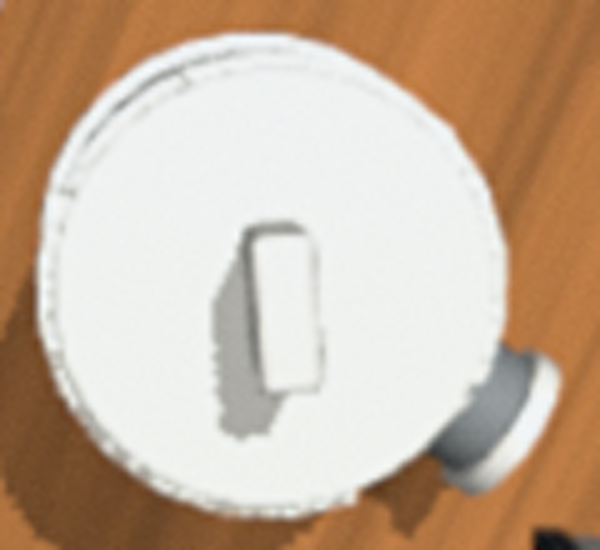

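View pics/t1c.png

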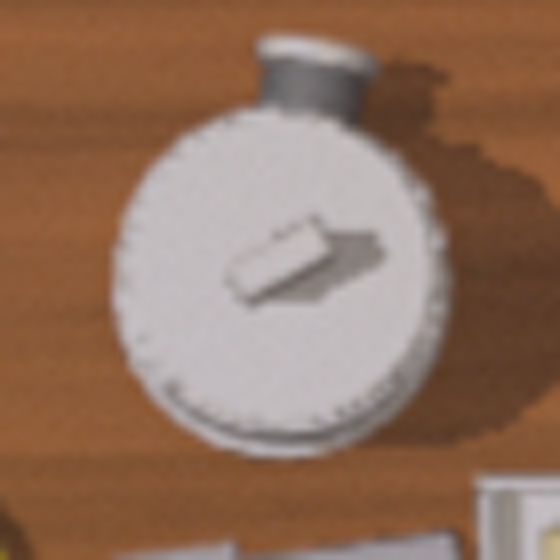

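Run:
```python
from h import *
i=viewer.camera_info("wrist")
P=np.array([(250,235),(307,233),(322,388),(265,393)])/5+[290,125]
W=np.array([wplane(p,128,i)[:2] for p in P]); print(W.round(1),W.mean(0))
d=(W[3]+W[2]-W[0]-W[1])/2; print(np.hypot(*d),np.arctan2(d[1],d[0]))
P=np.array([(228,270),(312,218),(333,250),(249,304)])/8+[294,196]
W=np.array([splane("top",p,128)[:2] for p in P]); print(W.round(1),W.mean(0))
d=(W[1]+W[2]-W[0]-W[3])/2; print(np.hypot(*d),np.arctan2(d[1],d[0]))
```

```text
[[467.9  45.8]
 [480.5  51.7]
 [499.9  17.8]
 [487.3  11.1]] [483.88723494  31.61810004]
39.363349459986544 -1.0566069342115816
[[477.6  53.5]
 [496.9  21.2]
 [484.5  13.4]
 [464.5  45.8]] [480.88929364  33.46141035]
37.88041284045145 -1.024267952906447
```

Run:
```python
from h import *
c=[484,31.5]; A=0.52
robot.movep([*c,160],ori(A)); robot.servo_line([*c,101],feed=100)
o=robot.observe(); print(o["t"],o["tcp_pos"],o["contact_force"].round(2),o["wrist_torque"].round(3))
grip(0.0,20)
o=robot.observe(); print(o["t"],o["tcp_pos"],o["grip_width"],o["contact_force"].round(2),o["wrist_torque"].round(3),jaw(o))
im=viewer.read_camera("wrist"); cv2.imwrite("pics/w2.png",im[:,:,::-1])
```

```text
4.8917 [484.59858601  31.50121375 101.64774828] [-0.1  -0.34 -0.74] [-0.027  0.039  0.031]
6.025 [484.03942687  31.49703802 100.99719692] 0.172985740901046 [0.08 0.09 0.07] [-0.03   0.023 -0.02 ] 0.5198526801414073
```

View pics/w2.png

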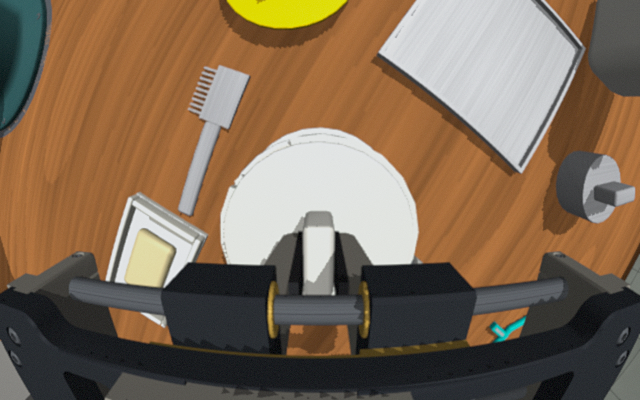

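The lid's grip is held squarely between the pads at (318,250), with the jaws 15.9 mm apart. Next I turn it anticlockwise in small steps and watch the moment.

Run:
```python
from h import *
c=[484,31.5,101]; A=jaw(); o=robot.observe(); t0=o["wrist_torque"][2]; hist=[]
a=A
while a<A+1.5:
    a+=0.04
    robot.movep(c,ori(a)); o=robot.observe()
    tz=o["wrist_torque"][2]-t0
    print(round(a-A,2),round(jaw(o)-A,3),round(o["t"],2),round(tz,3),o["contact_force"].round(1),round(o["grip_width"],4))
    if a-A>0.3 and (abs(tz)>0.25 or np.linalg.norm(o["contact_force"])>15 or o["grip_width"]>0.185): break
    if np.linalg.norm(o["contact_force"])>20: break
```

```text
0.04 0.039 6.33 0.13 [-0.2 -0.2  0.2] 0.1671
0.08 0.079 6.58 0.102 [-0.  -0.2 -0.1] 0.1726
0.12 0.119 6.83 0.125 [ 0.4  0.3 -0.2] 0.1752
0.16 0.159 7.08 0.088 [ 0.1  0.2 -0.3] 0.1728
0.2 0.199 7.33 0.173 [ 0.8  0.8 -1.2] 0.1761
0.24 0.239 7.58 0.108 [ 0.1  0.  -0.7] 0.1728
0.28 0.279 7.83 0.119 [ 0.9 -0.3 -0.1] 0.1737
0.32 0.318 8.07 0.09 [ 0.3  0.2 -0.2] 0.1708
0.36 0.358 8.32 0.079 [ 0.4  0.3 -0.4] 0.1731
0.4 0.398 8.57 0.058 [-0.3  0.1 -1. ] 0.1724
0.44 0.438 8.82 0.038 [-0.6 -0.7 -0.5] 0.1717
0.48 0.478 9.07 0.056 [-0.7  0.7 -1. ] 0.173
0.52 0.518 9.32 0.106 [-0.5  0.6 -0.5] 0.1687
0.56 0.558 9.57 0.008 [ 0.5 -0.7 -0.5] 0.1689
0.6 0.598 9.82 0.095 [ 0.6  1.6 -1. ] 0.1731
0.64 0.638 10.07 0.112 [-0.6  0.1 -1.8] 0.1708
0.68 0.679 10.32 0.02 [ 0.2  0.4 -1.9] 0.1662
0.72 0.718 10.57 -0.293 [ 0.3  3.9 -0.7] 0.1752
```

Run:
```python
from h import *
c=[484,31.5,101]; a=jaw()
for k in range(2):
    o=robot.observe(); print(round(jaw(o),3),o["wrist_torque"].round(3),o["contact_force"].round(1),round(o["grip_width"],4))
    robot.hold(0.1)
for d in (0.02,0.04):
    robot.movep(c,ori(a+d))
    o=robot.observe(); print(round(jaw(o),3),o["wrist_torque"].round(3),o["contact_force"].round(1),round(o["grip_width"],4),o["t"])
    if abs(o["wrist_torque"][2])>0.5: break
i=viewer.camera_info("wrist");im=viewer.read_camera("wrist"); cv2.imwrite("pics/w3.png",im[:,:,::-1])
```

```text
1.238 [ 1.006 -0.04  -0.352] [ 0.3  3.9 -0.7] 0.1752
1.239 [ 1.163 -0.033 -0.361] [-0.5  4.9 -0. ] 0.1753
1.257 [ 1.311 -0.04  -0.47 ] [ 0.5  6.  -1.6] 0.1782 11.025
1.277 [ 1.245 -0.031 -0.566] [-0.1  5.6 -1.1] 0.1767 11.275
```

View pics/w3.png

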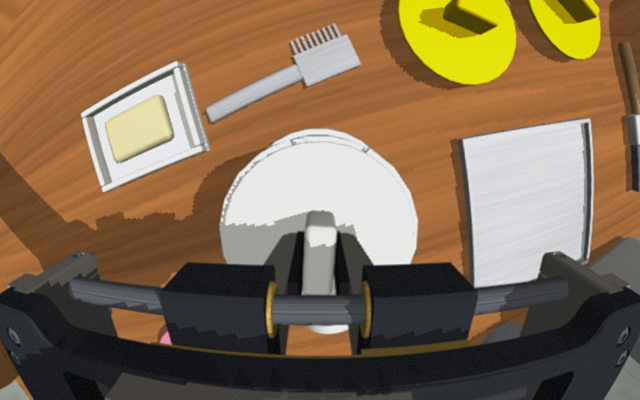

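The moment climbs steadily, from −0.29 to −0.57 Nm, so this is the stop at about 0.70 rad. I back off slightly and lift while monitoring the force.

Run:
```python
from h import *
c=[484,31.5,101]
robot.movep(c,ori(1.215)); o=robot.observe(); print(round(jaw(o),3),o["wrist_torque"].round(3),o["contact_force"].round(1),o["t"])
for z in list(range(103,130,2)):
    robot.servo_line([484,31.5,z],feed=25)
    o=robot.observe(); print(z,o["tcp_pos"].round(1)[2],o["contact_force"].round(1),o["wrist_torque"].round(2),round(o["grip_width"],3),round(o["t"],2))
    if abs(o["contact_force"][2])>9: print("resist"); break
i=viewer.camera_info("wrist");im=viewer.read_camera("wrist"); cv2.imwrite("pics/w4.png",im[:,:,::-1])
```

```text
1.216 [ 0.842 -0.116 -0.174] [-0.2  3.  -0.5] 11.575
103 103.1 [ 0.2  4.3 -2.3] [ 0.91 -0.18 -0.16] 0.175 11.82
105 105.1 [ 0.8  3.7 -1.4] [ 0.93 -0.23 -0.21] 0.173 12.07
107 107.2 [ 0.5  3.5 -2.3] [ 0.92 -0.2  -0.24] 0.173 12.32
109 109.2 [ 0.6  3.8 -2.3] [ 0.92 -0.26 -0.17] 0.177 12.57
111 111.2 [ 1.5  3.4 -2.1] [ 0.92 -0.26 -0.22] 0.171 12.82
113 113.1 [ 0.7  4.2 -2.2] [ 0.89 -0.2  -0.22] 0.173 13.07
115 115.1 [ 0.  -0.4 -1.9] [-0.   -0.03 -0.03] 0.171 13.32
117 117.1 [ 0.3  0.6 -1.8] [-0.04  0.    0.02] 0.174 13.57
119 119.1 [-0.4  0.1 -2. ] [ 0.   -0.01  0.02] 0.171 13.82
121 121.1 [ 0.7  0.4 -1.8] [-0.01  0.   -0.02] 0.176 14.07
123 123.1 [ 0.   0.5 -2.5] [-0.07  0.05 -0.02] 0.173 14.32
125 125.1 [ 0.1  0.4 -1.5] [-0.02  0.04  0.02] 0.169 14.57
127 127.1 [-0.  -0.4 -1.5] [0.   0.01 0.01] 0.172 14.82
129 129.1 [-0.3 -0.5 -1.6] [-0.   -0.01  0.02] 0.173 15.07
```

View pics/w4.png

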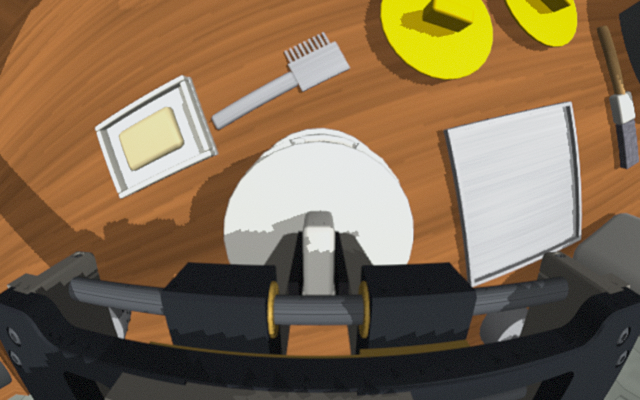

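The lid is off and held level at (318,240). I take it to the tray.

Run:
```python
from h import *
robot.servo_line([484,31.5,165],feed=120)
T=[556,256]
robot.movep([*T,165],ori(2.2)); 
o=robot.observe(); print(o["t"],o["tcp_pos"],o["contact_force"].round(2))
robot.servo_line([*T,45],feed=100)
f0=robot.observe()["contact_force"][2]
for z in np.arange(38,26,-1.5):
    robot.servo_line([*T,z],feed=25); o=robot.observe()
    print(z,o["contact_force"].round(1),round(o["t"],2))
    if o["contact_force"][2]-f0>2.0: break
grip(0.6,20); o=robot.observe(); print(o["t"],o["grip_width"],o["contact_force"].round(2))
robot.servo_line([*T,150],feed=200)
robot.movep([500,215,300],ori(2.2))
i=viewer.camera_info("wrist");im=viewer.read_camera("wrist"); cv2.imwrite("pics/w5.png",im[:,:,::-1])
for n in ("tray","lid","trap","trap_home","trap_ring"): print(n,pin(n,"wrist",i))
im=viewer.read_camera("top"); cv2.imwrite("pics/t5.png",im[:,:,::-1])
for n in ("tray","lid","trap","trap_home","trap_ring","strainer"): print(n,pin(n,"top"))
print(robot.observe()["t"])
```

```text
16.5083 [555.82810854 253.75552603 164.14542537] [ 1.16 -1.52 -1.31]
38.0 [ 1.   0.5 -1.2] 18.29
36.5 [ 0.7 -1.2 -1.1] 18.54
35.0 [-0.5 -0.9 -0.7] 18.79
33.5 [ 0.2  0.3 -1.6] 19.04
32.0 [ 0.5  0.6 -1.7] 19.29
30.5 [-0.6  0.5  3.3] 19.54
20.2667 0.6026221453123948 [ 0.41 -0.2   0.32]
tray []
lid [(0.98, array([3.480e+02, 3.507e+02, 2.000e-01])), (0.96, array([ 6.249e+02, -1.395e+02,  3.000e-01])), (0.63, array([551.7, 257.6,   3. ]))]
trap [(0.61, array([482.7,  36.7,   2.5]))]
trap_home [(0.74, array([481.9,  32.9,  19.4]))]
trap_ring [(0.85, array([483.3,  32. ,  87.9])), (0.4, array([ 524.6, -270.3,   -2.4]))]
tray []
lid [(0.87, array([ 623.4, -143.9,   -1.8])), (0.43, array([554.2, 255.7,   2.2]))]
trap [(0.72, array([486.2,  35.2,  -3.4]))]
trap_home [(0.86, array([483.6,  35.7,  14.9])), (0.59, array([4.865e+02, 4.752e+02, 4.000e-01]))]
trap_ring [(0.92, array([486.8,  33.6,  91.2])), (0.47, array([692.2, 394.4,   0.7]))]
strainer [(0.67, array([ 522.3, -272.7,    1.6]))]
22.3667
```

View pics/w5.png

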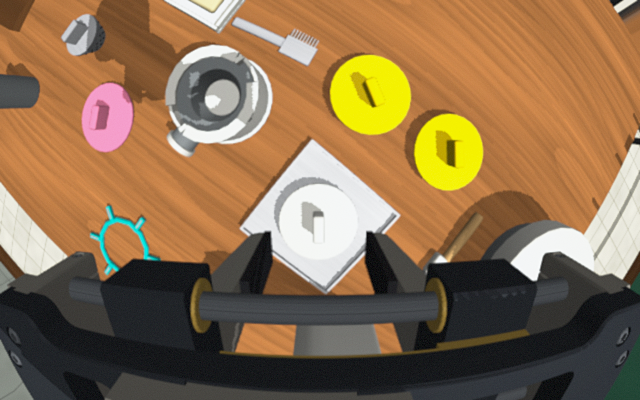

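View pics/t5.png

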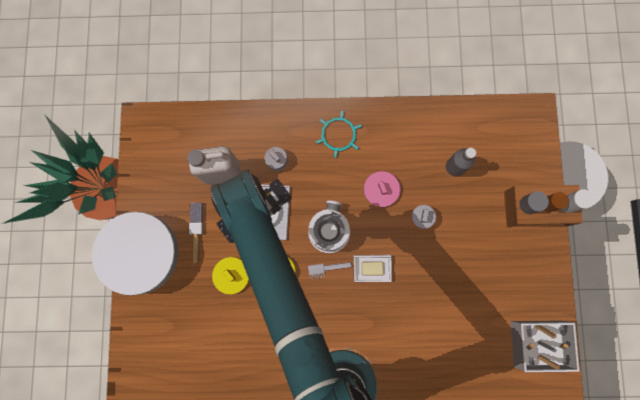

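The lid lies in the middle of the tray, grip up, at wrist (317,220). The trap at (219,95) is open and shows the grey seat. Next: close looks at the trap and the strainer.

```bash
python3 - <<'E'
from h import *
robot.movep([450,0,300],ori(0.5))
i=viewer.camera_info("wrist");im=viewer.read_camera("wrist"); cv2.imwrite("pics/w6.png",im[:,:,::-1])
np.savez("pics/w6.npz",**i)
for n in ("trap","trap_home","trap_ring"): print(n,pin(n,"wrist",i))
robot.movep([490,-300,200],ori(0.2))
i=viewer.camera_info("wrist");im=viewer.read_camera("wrist"); cv2.imwrite("pics/w7.png",im[:,:,::-1])
np.savez("pics/w7.npz",**i)
print(pin("strainer","wrist",i),robot.observe()["t"],robot.observe()["tcp_pos"])
E
python3 -c "
import cv2
a=cv2.imread('pics/w6.png');cv2.imwrite('pics/w6c.png',cv2.resize(a[100:260,250:450],None,fx=3.7,fy=3.7,interpolation=cv2.INTER_CUBIC))"
```

```text
trap [(0.84, array([482.3,  32.5,   1.8])), (0.45, array([6.930e+02, 3.869e+02, 1.000e-01]))]
trap_home [(0.81, array([481.8,  32.8,  22.3]))]
trap_ring [(0.57, array([483.1,  30.5,  90.4]))]
[(0.98, array([ 523.4, -272.1,    2.3]))] 25.075 [ 491.0872114  -298.18633629  200.46163182]
```

View pics/w6c.png

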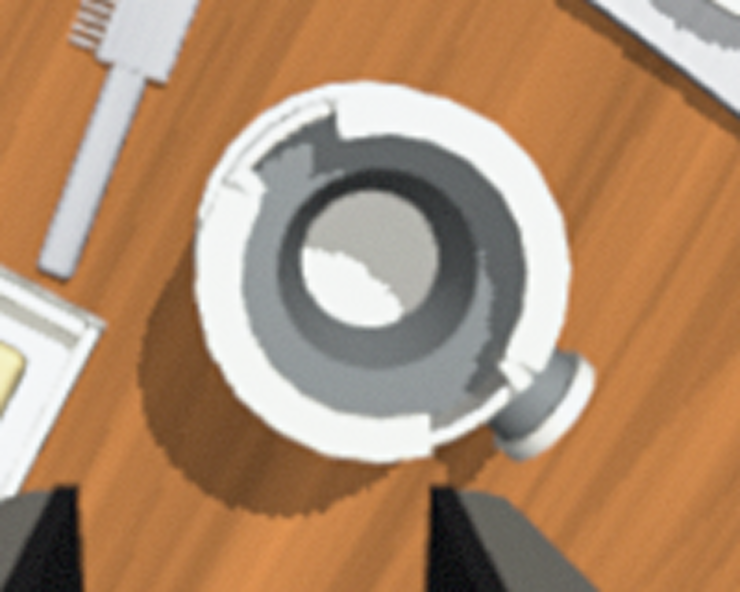

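View pics/w7.png

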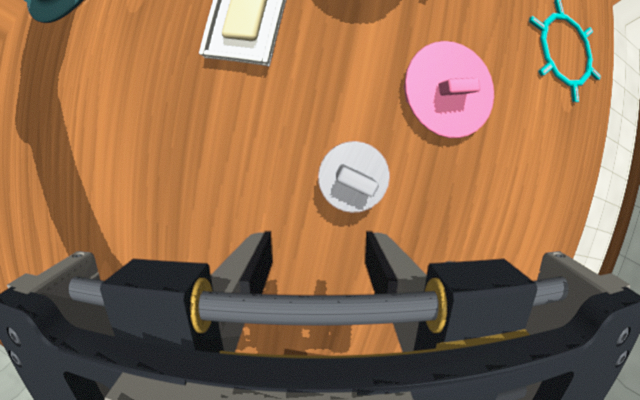

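```bash
cat > fit.py <<'E'
from h import *
from scipy.optimize import least_squares
def radial(im,c,rays,r0,r1,val,rise):
    "strongest edge along each ray of gray channel"
    pts=[]
    for a in rays:
        rs=np.arange(r0,r1,0.5); xs=c[0]+rs*np.cos(a); ys=c[1]+rs*np.sin(a)
        p=cv2.remap(val.astype(np.float32),xs[None].astype(np.float32),ys[None].astype(np.float32),cv2.INTER_LINEAR)[0]
        p=cv2.GaussianBlur(p[None],(0,0),1.5)[0]; g=np.gradient(p)*(1 if rise else -1); k=g.argmax(); pts.append((xs[k],ys[k]))
    return np.array(pts)
def circ(W,R=None):
    f=lambda q: np.hypot(W[:,0]-q[0],W[:,1]-q[1])-(R if R else q[2])
    s=least_squares(f,[*W.mean(0)[:2],50],loss="cauchy",f_scale=0.7); return s.x, np.median(abs(f(s.x)))
if __name__=="__main__":
    rays=np.linspace(0,2*np.pi,180,endpoint=False)
    im=cv2.imread("pics/w6.png"); i=dict(np.load("pics/w6.npz"))
    b=im[:,:,0].astype(float); g=im.astype(float).mean(2)
    c=np.array([385,268])/3.7+[250,100]
    for nm,r0,r1,rise in (("outer",42,58,False),("inner",28,46,True)):
        P=radial(im,c,rays,r0,r1,b if nm=="outer" else g,rise)
        W=np.array([wplane(p,88,i)[:2] for p in P]); print(nm,circ(W),circ(W,64 if nm=="outer" else 49))
    im=cv2.imread("pics/w7.png"); i=dict(np.load("pics/w7.npz"))
    P=radial(im,(354,177),rays,26,44,im[:,:,0].astype(float),False)
    W=np.array([wplane(p,46,i)[:2] for p in P]); print("strainer",circ(W),circ(W,38))
    cv2.imwrite("pics/w7c.png",cv2.resize(im[135:220,310:400],None,fx=6.5,fy=6.5,interpolation=cv2.INTER_CUBIC))
E
python3 fit.py
```

```text
outer (array([483.3841435 ,  32.41784972,  64.67652792]), np.float64(0.46091290162548404)) (array([482.81469052,  32.76124142,  50.        ]), np.float64(1.0977252801394641))
inner (array([483.96091786,  32.20170563,  48.83826591]), np.float64(0.23050830875592254)) (array([483.99185647,  32.17412439,  50.        ]), np.float64(0.29042719833671526))
strainer (array([ 524.81312142, -273.23164689,   38.30675497]), np.float64(0.07816395136559962)) (array([ 524.79322595, -273.20371518,   50.        ]), np.float64(0.27781716380482635))
```

```bash
sleep 1
```

```text
(no output)
```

View pics/w7c.png

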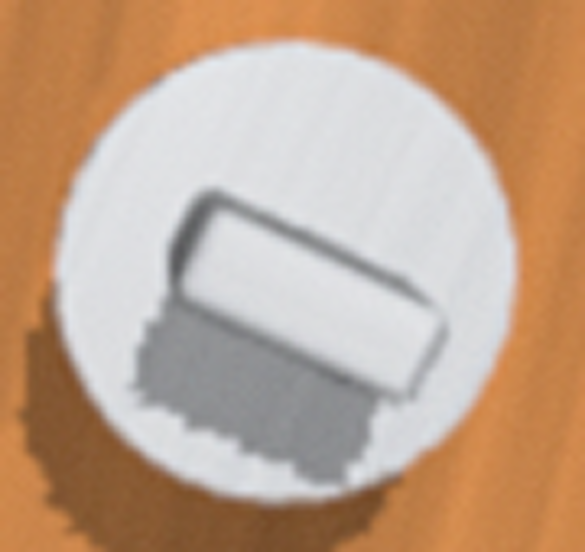

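Run:
```python
from h import *
i=dict(np.load("pics/w7.npz"))
P=np.array([(222,205),(447,318),(412,398),(182,285)])/6.5+[310,135]
W=np.array([wplane(p,80,i)[:2] for p in P]); print(W.round(1),W.mean(0))
d=(W[1]+W[2]-W[0]-W[3])/2; b=np.arctan2(d[1],d[0]); print(np.hypot(*d),b, b+np.pi/2,b-np.pi/2)
for a in (b+np.pi/2,b-np.pi/2):
  for p in ([524,-273,56],[484,32,140],[484,32,76]):
    q=kin.ik(p,ori(a)); print(p,round(a,2),None if q is None else q.round(2))
print(robot.observe()["joints"].round(2))
```

```text
[[ 508.5 -261.3]
 [ 545.1 -270.6]
 [ 542.8 -283.5]
 [ 505.3 -274. ]] [ 525.4248961  -272.33496555]
38.1867984622096 -0.24906063593122255 1.321735690863674 -1.8198569627261192
[524, -273, 56] 1.32 [ 0.16  0.59  0.34  1.88 -0.29  0.72  1.99]
[484, 32, 140] 1.32 [-0.48  0.3   0.41  2.09 -0.17  0.79  1.35]
[484, 32, 76] 1.32 [-0.44  0.41  0.36  2.12 -0.24  0.64  1.41]
[524, -273, 56] -1.82 [-0.27  0.8   0.99  1.9  -0.85  0.92 -0.68]
[484, 32, 140] -1.82 [-1.    0.47  1.1   2.11 -0.56  0.88 -1.4 ]
[484, 32, 76] -1.82 [-0.92  0.6   1.01  2.15 -0.74  0.79 -1.25]
[-0.05  0.41  0.69  1.84 -0.31  1.    0.97]
```

Run:
```python
from h import *
c=[525,-273]
robot.movep([*c,120],ori(1.322)); robot.servo_line([*c,56],feed=100)
robot.hold(0.2); o=robot.observe(); print(o["t"],o["tcp_pos"],o["contact_force"].round(2))
grip(0.0,25); o=robot.observe(); print(o["t"],o["tcp_pos"],o["grip_width"],o["contact_force"].round(2))
robot.servo_line([*c,75],feed=60); 
robot.servo_line([*c,200],feed=150); robot.hold(0.2); o=robot.observe(); print(o["t"],o["contact_force"].round(2),o["grip_width"],o["tcp_pos"])
i=viewer.camera_info("wrist");im=viewer.read_camera("wrist"); cv2.imwrite("pics/w8.png",im[:,:,::-1])
np.savez("pics/w8.npz",**i); print(pin("strainer","wrist",i))
```

```text
27.0 [ 525.45687912 -273.19801957   56.71416373] [ 0.37  0.09 -0.39]
27.675 [ 525.00004047 -272.9479391    55.94693647] 0.1713776559454758 [-0.2   0.22 -0.43]
29.325 [ 0.37 -0.76 -1.93] 0.1725625883280731 [ 524.52329084 -272.79425571  198.98827827]
[(0.86, array([ 523.9, -271.3,  141.7]))]
```

View pics/w8.png

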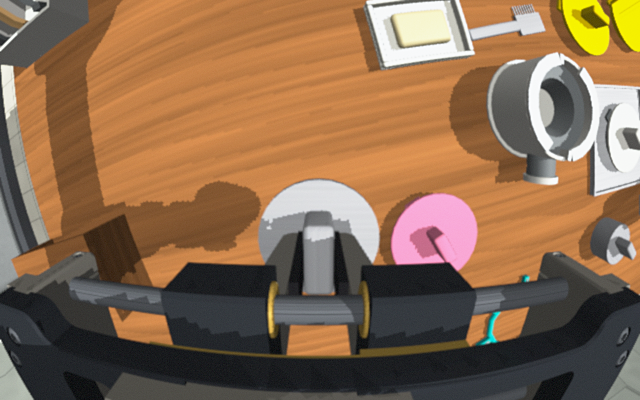

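The strainer is held squarely at (318,240) and hangs level. Now over the trap, and down until it touches.

Run:
```python
from h import *
c=[484,32.2]
robot.movep([*c,200],ori(1.322)); robot.servo_line([*c,150],feed=120); robot.hold(0.2)
robot.servo_line([*c,96],feed=80); robot.hold(0.1)
f0=robot.observe()["contact_force"]; print(f0.round(2),robot.observe()["t"])
for z in np.arange(94.5,76,-1.5):
    robot.servo_line([*c,z],feed=20); o=robot.observe(); d=o["contact_force"]-f0
    print(z,d.round(1),o["wrist_torque"].round(2),round(o["tcp_pos"][2],1),round(o["t"],2))
    if d[2]>4 or np.hypot(*d[:2])>8: break
i=viewer.camera_info("wrist");im=viewer.read_camera("wrist"); cv2.imwrite("pics/w9.png",im[:,:,::-1])
print(pin("strainer","wrist",i))
```

```text
[ 0.09  0.63 -1.66] 32.2917
94.5 [-0.8 -1.6  0.3] [0.02 0.03 0.03] 94.6 32.54
93.0 [-0.6 -1.3  0.3] [ 0.02 -0.01  0.03] 92.9 32.79
91.5 [-0.6 -1.7  0.4] [-0.01  0.03 -0.01] 91.4 33.04
90.0 [ 0.  -1.2  0.8] [ 0.04 -0.01  0.01] 89.9 33.29
88.5 [ 0.2 -0.6  0.1] [-0.04  0.01  0.04] 88.4 33.54
87.0 [ 0.3 -0.3  0. ] [ 0.01  0.01 -0.02] 86.9 33.79
85.5 [ 1.3 -1.2  0.7] [ 0.07 -0.03  0.02] 85.4 34.04
84.0 [0.6 0.5 1.7] [ 0.27 -0.03 -0.03] 84.1 34.29
82.5 [-1.   1.2  5. ] [ 0.42  0.15 -0.02] 82.7 34.54
[(0.83, array([483.1,  33.9,  24.8]))]
```

View pics/w9.png

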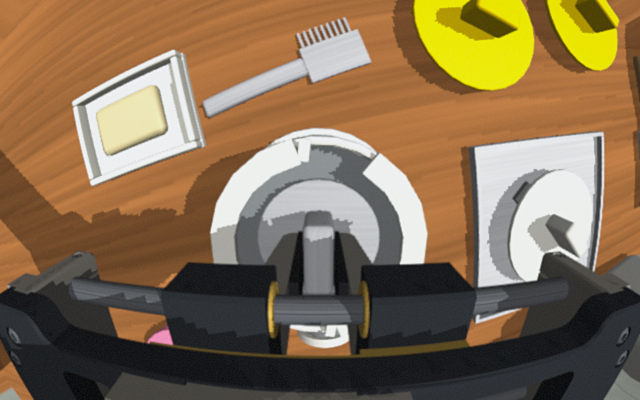

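The strainer touched the seat at TCP z ≈ 84, centred and with almost no side force. I release it, check, and then press down on the bar with closed fingers.

Run:
```python
from h import *
c=[484,32.2]
grip(0.36,20); o=robot.observe(); print(o["t"],o["grip_width"],o["contact_force"].round(2))
robot.servo_line([*c,135],feed=100); 
i=viewer.camera_info("wrist");im=viewer.read_camera("wrist"); cv2.imwrite("pics/w10.png",im[:,:,::-1]); np.savez("pics/w10.npz",**i)
print(pin("strainer","wrist",i))
grip(0.0,20); print(robot.observe()["t"],robot.observe()["grip_width"])
```

```text
35.0917 0.3600173668150202 [-0.48 -0.49  0.43]
[(0.56, array([482.8,  33.8,  25.6]))]
36.475 0.0007055775077067902
```

View pics/w10.png

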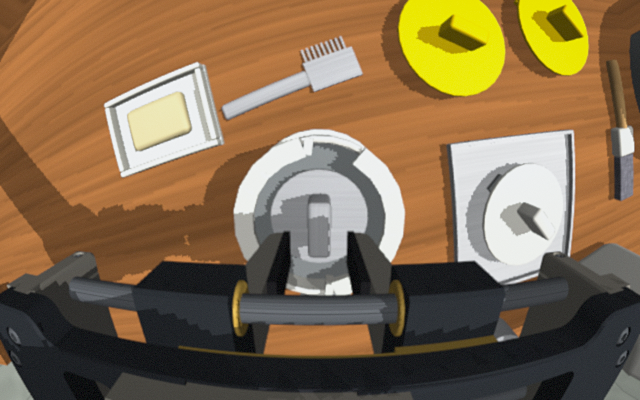

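The strainer stands centred in the seat, with its bar at (319,225). Now I press.

Run:
```python
from h import *
c=[484,32.2]
robot.servo_line([*c,114],feed=80); robot.hold(0.1); f0=robot.observe()["contact_force"]
z=113.
while z>96.5:
    robot.servo_line([*c,z],feed=20); o=robot.observe(); d=o["contact_force"]-f0
    print(z,d.round(1),o["wrist_torque"].round(2),round(o["tcp_pos"][2],1),round(o["t"],2))
    if d[2]>25 or np.hypot(*d[:2])>10: break
    z-=1.0
```

```text
113.0 [-0.8  0.6  0.1] [0.01 0.02 0.02] 113.2 37.23
112.0 [-0.6  0.5 -0.2] [ 0.01  0.02 -0.02] 112.0 37.48
111.0 [ 0.4 -0.  -0.4] [ 0.05 -0.01  0.03] 110.9 37.73
110.0 [-0.3  0.6 -0.2] [-0.02  0.   -0.02] 109.9 37.98
109.0 [-0.7  1.1  0.7] [-0.01  0.   -0.02] 108.9 38.23
108.0 [-0.3  0.7  0.2] [ 0.05 -0.   -0.01] 107.9 38.48
107.0 [-0.6 -0.7  1.4] [ 0.02  0.01 -0.03] 107.1 38.73
106.0 [-1.1  0.9  3.6] [ 0.04  0.14 -0.03] 106.3 38.98
105.0 [-1.6  0.8  5.6] [0.01 0.17 0.01] 105.2 39.23
104.0 [-0.6  0.8  4.5] [0.02 0.13 0.  ] 104.2 39.48
103.0 [-1.2  0.9  3.9] [ 0.03  0.   -0.01] 103.1 39.73
102.0 [-1.3  0.5  4.4] [ 0.    0.01 -0.01] 102.1 39.98
101.0 [-1.2  0.   4.8] [ 0.07  0.02 -0.02] 101.1 40.23
100.0 [-2.6 -0.4 10.8] [-0.05  0.47 -0.02] 100.7 40.48
99.0 [-5.4  0.8 19.3] [-0.1   1.08  0.  ] 100.6 40.73
98.0 [-8.2  0.4 29.7] [-0.16  1.68  0.05] 100.4 40.98
```

There is a firm stop at z ≈ 100.5, and the bar top's nominal home height is 100. I retreat and verify.

Run:
```python
from h import *
c=[484,32.2]
robot.servo_line([*c,130],feed=80); robot.servo_line([*c,200],feed=150)
robot.movep([450,0,300],ori(0.5)); robot.hold(0.2)
i=viewer.camera_info("wrist");im=viewer.read_camera("wrist"); cv2.imwrite("pics/w11.png",im[:,:,::-1]); np.savez("pics/w11.npz",**i)
for n in ("strainer","trap_home","lid"): print(n,pin(n,"wrist",i))
from fit import radial,circ
robot.movep([380,-150,330],ori(0.5))
im2=viewer.read_camera("scene"); cv2.imwrite("pics/s11.png",cv2.resize(im2[130:250,240:440,::-1],None,fx=4,fy=4,interpolation=cv2.INTER_CUBIC))
for n in ("strainer","lid","tray"): print(n,pin(n,"scene"))
cv2.imwrite("pics/w11c.png",cv2.resize(im[100:260,250:450,::-1],None,fx=3.7,fy=3.7,interpolation=cv2.INTER_CUBIC))
print(robot.observe()["t"])
```

```text
strainer [(0.89, array([483. ,  32.5,  17. ]))]
trap_home [(0.39, array([557.2, 251.2,   2.7])), (0.21, array([691.2, 389.7,  -1.7]))]
lid [(0.94, array([359.9, 206.5,  -0.7])), (0.67, array([552.2, 256.5,   4. ]))]
strainer [(0.75, array([485.9,  30.2,  15.4]))]
lid [(0.97, array([ 620.4, -145.2,   -1.2])), (0.84, array([352.7, 201.6,  -1.7])), (0.76, array([349.4, 356.2,  -4. ])), (0.57, array([553.1, 254.7,   3.1])), (0.5, array([486.3,  30.6,  -0.9]))]
tray [(0.93, array([ 5.565e+02,  2.516e+02, -1.000e-01]))]
44.2667
```

View pics/w11c.png

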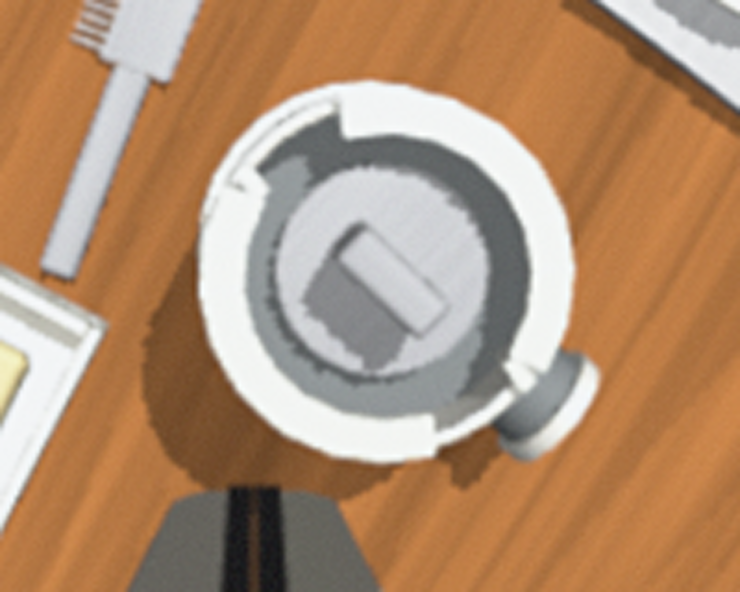

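View pics/s11.png

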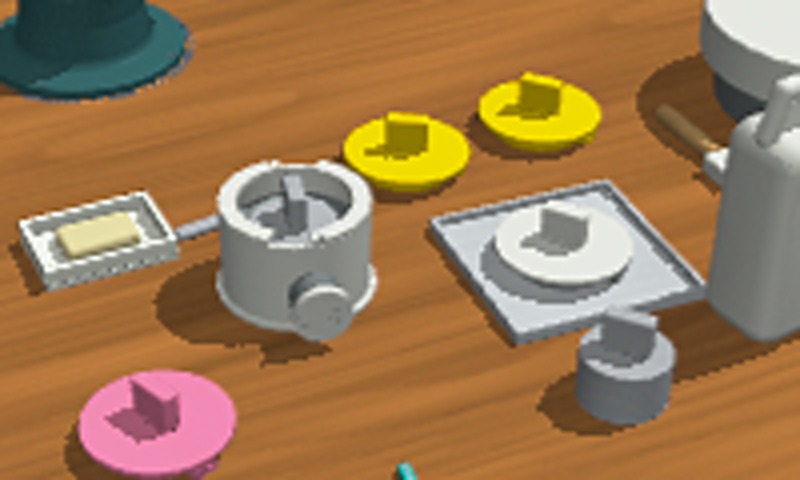

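Run:
```python
from fit import *
im=cv2.imread("pics/w11.png"); i=dict(np.load("pics/w11.npz")); g=im.astype(float).mean(2)
rays=np.linspace(0,2*np.pi,180,endpoint=False)
P=radial(im,np.array([385,268])/3.7+[250,100],rays,32,46,g,True); W=np.array([wplane(p,88,i)[:2] for p in P]); print("ring",circ(W))
for z in (66,):
    P=radial(im,np.array([383,273])/3.7+[250,100],rays,23,34,g,False); W=np.array([wplane(p,z,i)[:2] for p in P]); print("str",circ(W),circ(W,38))
Q=np.array([(368,225),(447,303),(415,335),(339,257)])/3.7+[250,100]
W=np.array([wplane(p,100,i)[:2] for p in Q]); print("bar",W.mean(0), [np.hypot(*(W[k]-W[(k+1)%4])).round(1) for k in range(4)])
```

```text
ring (array([483.8988447 ,  32.17274648,  48.85188241]), np.float64(0.2767137524689751))
str (array([484.10679148,  31.62312085,  37.79015078]), np.float64(0.39127552696554346)) (array([484.12569112,  31.75472401,  50.        ]), np.float64(0.3847705348654351))
bar [483.59678718  32.97571103] [np.float64(37.0), np.float64(15.0), np.float64(36.4), np.float64(14.1)]
```

Run:
```python
from h import *
robot.job_done(); print(robot.observe()["t"])
```

```text
the job is handed in; nothing more can be done
the job is handed in; nothing more can be done
```

I handed the job in at about 44 s: the strainer is in the trap and the lid lies in the drip tray. No verdict was reported.

- **Lid:** I turned it about 0.70 rad anticlockwise to its stop and lifted it out with under 5 N of force. It lies flat, grip up, within about 5 mm of the tray's centre.
- **Strainer:** I lowered it into the seat to about 5 N of contact and released it there. Then I pressed it down with closed fingers until the force rose to about 30 N at a firm stop.
- **Depth:** The bar's top stopped at about 100.5 mm, against 100 mm nominal. The network placed the strainer's origin slightly lower, at 15 to 17 mm instead of 20 mm. That is within its 4 mm error, and I trusted the contact height.
- **Centring and tilt:** The image fit puts the strainer within about 0.6 mm of the trap's axis. The bar's top appeared shifted about 1.4 mm from the disc. I saw a similar shift of 1.1 mm while the strainer stood upright on the shelf, so I took it as measurement bias, not tilt.
- **Bystanders:** In the last pictures I saw none of them disturbed, and the arm is clear of everything.

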